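# Prime the dosing pump

## Task

Prime the dosing pump, touching things with the fingertips only: first tip the rocker on the switch block fully on, pressing the end next to the small lamp dome; then press the pump's square key until it stays in; then press the pump's long bar key down and finish while still holding it down. Do not press the round key, and do not lift anything, shift the pump or the block, or disturb the other things on the bench.

Things in the scene. Friction and masses are not known exactly. Their poses are not given: they have to be found in the camera images.
- pump: dosing pump: white case, 150 (x, front to back) x 160 (y) x 52 mm high, loose on rubber feet, 2.4 kg; origin at the centre of its underside. Raised roller head: 130 mm wide, from 40 mm behind the centre back, 93 mm high (two thin spigots to 104). Three dark keys stand 11 mm proud of the flat top, at pump x, y: long bar key (-52, 0) mm, square key (0, 36), round key (0, -36)
- switch_block: mains switch block: low white box, 124 (x) x 72 (y) x 38 mm high, loose on rubber feet, 1.2 kg; origin at the centre of its underside. A dark rocker, 50 mm long along x, 26 mm wide, sits in the middle of its top; a small clear lamp dome, 13 mm wide, 4 mm high, sits 46 mm from the centre towards +x, beyond the rocker's on end
- rocker (a joint): rocker angle, rad: 0 = off (end next to the lamp raised), 0.40 = fully on (end next to the lamp pressed down, about 44 mm above the bench). Tilts about a pivot 43 mm above the bench over the block's centre; stays where it is left; about 3 N on the end tilts it
- rocker_on_end (a point): point on top of the rocker's lamp-side half, 18 mm from the pivot: the place to press to switch on; it goes down about 7 mm
- square_key (a joint): travel of the square key, m: 0 = up, 0.006 = fully in. It latches: about 3 N drives it down and it stays in
- square_key_top (a point): centre of the top of the square key, 22 x 22 mm, 63 mm above the bench when up
- bar_key (a joint): travel of the long bar key, m: 0 = up, 0.006 = fully in. Sprung: fully down takes 4.5 N and it comes up when let go
- bar_key_top (a point): centre of the top of the long bar key, 18 mm (x) x 110 mm (y), 63 mm above the bench when up
- round_key (a joint): travel of the round key (stop), m: 0 = up, 0.006 = fully in; sprung like the bar. Not to be pressed
- round_key_top (a point): centre of the top of the round key, 24 mm across, 63 mm above the bench
- vial_1: small clear vial with dark cap, 25 mm wide, 54 high, standing just in front of the switch block; origin at the centre of its underside
- dropper_0: small white bottle with blue cap, 33 mm wide, 70 high, standing beside the switch block; origin at the centre of its underside
- petri_stack: stack of clear dishes, 69 mm wide, 46 high; origin at the centre of its underside
- forceps: steel forceps, 121 x 17 x 5 mm, lying near the front edge; origin at the centre of its underside
- marker_2: marker pen, 120 x 13 x 15 mm, lying near the front edge; origin at the centre of its underside
- timer: small white bench timer, 64 x 68 x 21 mm, lying near the front edge; not part of the job; origin at the centre of its underside
- tip_box_0: yellowish pipette tip box, 86 x 122 x 70 mm, standing behind the work; origin at the centre of its underside

How it is judged:
By the outcome, as a careful person would: the job done as asked, in the order asked, and still so for the second after the job is handed in, while the arm keeps its last pose, push and grip.
It also fails if it takes over 40 s, if anything falls off the work surface, if the arm or the gripper's body presses on something with over 40 N, if the wrist force passes 120 N, or if a joint passes its speed limit or range.

## Robot

A 6-joint arm with a two-finger parallel gripper is mounted at the origin on a cart in front of the work surface, level with it; the furniture and walls round the work are solid. World frame = base frame: x ahead of the robot, y to its left, z up, the work surface at z = 0. Lengths are in m, angles in rad, forces in N, time in s.
With the tool pointing down it reaches from about 0.425 to 0.95 m from the base axis. Payload 3.5 kg.
Tool frame: the origin (TCP) lies between the finger pads; the fingertips stand 22 mm ahead of it and the grasp point (between the pads) lies 3 mm ahead of it (ctrl.nose_length is the z of the fingertips in the tool frame, in m); z points along the fingers, y is the line along which they close (so a half turn about z gives the same grasp; the last joint's range is limited). The gripper opens to 85 mm and grips with 20 to 120 N. Pads are 22 mm wide; open, the fingers measure 114 mm over their backs; the gripper's body (76 mm by 85 mm) begins 54 mm behind the grasp point. The pads swing forward as they close: fully open they stand 13 mm farther back than shut.
Start: joints at [1.166, 0.286, 1.577, -0, 1.279, -0.15], TCP at [0.17, 0.653, 0.253] pointing down, gripper open.
Joint ranges: [-2.77, 2.77], [-0.9, 2.22], [0.21, 2.48], [-1.53, 4.67], [0.24, 2.81], [-2.84, 2.84]. Speed limits (rad/s): [2.79, 2.79, 3.14, 3.14, 3.14, 3.14].

## Interface

Orientations are given as a unit quaternion [x, y, z, w].
In Python, from plant import ctrl gives the robot as it stands. The module is installed in compiled form; this text tells all that it offers.
- The arm moves only by the tool send_rows, never from a script. Its argument "rows" is text: rows parted by semicolons, each of 7 numbers parted by spaces: the turn, a rotation vector about the tool's x, y, z in normalised numbers (1 is 360 degrees), then the shift along the tool's x, y, z in parts of the range, where 1.0 means 0.8 m, then the opening, from -1 (shut) to 1 (fully open). A call has 1 to 8 rows; each row is the pose to reach, as a shift and turn from the pose commanded when the call began, along the tool's axes at that moment; what a row does not reach only later rows make up. A row lasts 1/8 s, in which the tool goes at most 62.5 mm and 10.7 degrees, less where a joint would pass 70% of its speed; a pose out of reach is approached as far as the arm can. No shift or turn number may pass 1 either way. A call with a gripper value outside its range is refused whole. The fingers move at their own pace and stop on an object; "grip_force" is the grip in N (left out, the last holds). Time passes only in rows, so rows that repeat a pose let the fingers close. It gives the time, the measured TCP pose, the force, the opening and the grip force at its end, in the units of the state.
- ctrl.get_state(): the state, without advancing time (a new reading comes with each control period).
- ctrl.read_camera(name): name is "scene" or "side" or "wrist"; returns a dict with "color" (480x640x3 uint8, red, green, blue), "fx", "fy", "cx", "cy" (pixels), "D" ([k1, k2, p1, p2, k3] as OpenCV has them; the pictures are not rectified), "extrinsics" (4x4, takes a point from world to camera coordinates). Camera axes: x right, y down, z forward; pixel columns grow to the right and rows downward; lengths in m; the calibration is good to about 2 mm. A picture is of the moment at which its call begins. There is no depth.
- ctrl.sign_off(): hands the job in; it is judged then, once.
Trained networks look in a picture, given as the dict that the camera call returned (one of the last four; its "shot" number tells which), for a name from the list of things; names that differ only in an ending like _2 or _b are one class to them, and where a whole thing is asked for, a point or a joint stands for the part that bears it (a point fixed in the world has none). Each returns a list of dicts, best first, with "p" (0 to 1); they miss things now and then, are a little off and sometimes report something else, mostly with a low value. They report only what shows in the picture. A call takes as long as a camera call.
- ctrl.look_for(picture, target): "position" ([x, y, z] in m, in the coordinates of the camera as it stood for that picture, good to about 4 mm: the middle of the surface that is visible of it).
The state is a dict: "time": time; "qpos": joint angles; "dq": joint speeds; "joint_efforts": joint torques, N m; "eef_pos": TCP position; "tcp_rot": TCP orientation; "contact_force": force on the tool from outside, world axes, zero at the start; "wrist_torque": the same for the moment, N m; "opening": opening from 0.0 (shut) to 1.0 (fully open); "finger_force": force on a finger pad.
Only numpy, scipy, OpenCV 4.12 (cv2) and the standard library are available. Lean on these libraries where they do the work, as an engineer would, in place of code of your own. Each camera call takes 0.05 s, during which the arm holds its last target. There are 200 camera calls.

## Working session

There is one attempt and no reset: what is moved stays moved. The work goes in short steps, Python scripts to look and compute and a tool call to move; the robot and the scene stay as the last step left them, time stands still between calls to the robot, and variables do not carry over. Pictures are saved under pics/ and viewed, at most 10 in all, crops included, and the job is handed in when it is done.

Besides the shell and the picture viewer there is one more tool, called after ">>>" by a JSON object that holds its "api" and its "payload". send_rows: Moves the arm, as the interface text tells. Its arguments: {"type":"object","properties":{"rows":{"type":"string"},"grip_force":{"type":"number"}},"required":["rows"]}

```bash
mkdir -p pics; cat > h.py <<'E'
import numpy as np, cv2
from plant import ctrl
def look(cam,names,save=None):
    p=ctrl.read_camera(cam); E=np.array(p["extrinsics"])
    if save: cv2.imwrite("pics/"+save,p["color"][:,:,::-1])
    for n in names:
        for d in ctrl.look_for(p,n)[:2]:
            w=np.linalg.inv(E)@np.r_[d["position"],1]
            K=np.array([[p["fx"],0,p["cx"]],[0,p["fy"],p["cy"]],[0,0,1.]])
            px=cv2.projectPoints(np.array(d["position"])[None],np.zeros(3),np.zeros(3),K,np.array(p["D"]))[0].ravel()
            print(cam,n,round(d["p"],2),w[:3].round(4),px.round(0))
    return p
E
python3 - <<'E'
from h import *
s=ctrl.get_state(); print(s["time"],s["eef_pos"],s["tcp_rot"],s["opening"],ctrl.nose_length)
N=["pump","switch_block","rocker_on_end","square_key_top","bar_key_top","round_key_top","vial_1","dropper_0"]
look("scene",N,"scene.png"); look("side",N,"side.png")
E
```

```text
0.0 [0.16984973 0.65265775 0.25192593] [ 1.27048031e-01  9.91895850e-01 -1.14597642e-03 -3.27218349e-04] 0.9994901131103011 0.022
scene pump 0.9 [ 0.5333 -0.1314  0.0527] [368. 268.]
scene pump 0.23 [ 0.5358 -0.1548  0.0617] [380. 266.]
scene switch_block 0.87 [0.4849 0.161  0.042 ] [223. 248.]
scene rocker_on_end 0.75 [ 0.4906 -0.1174  0.0633] [352. 273.]
scene rocker_on_end 0.58 [0.5036 0.1701 0.0454] [225. 241.]
scene square_key_top 0.66 [ 0.544  -0.0869  0.0612] [348. 255.]
scene square_key_top 0.44 [0.4866 0.1612 0.0405] [224. 248.]
scene vial_1 0.8 [0.4061 0.1309 0.032 ] [213. 276.]
scene dropper_0 0.98 [0.4629 0.2297 0.0442] [189. 244.]
side pump 0.8 [ 0.5443 -0.0855  0.0525] [338. 244.]
side pump 0.73 [0.3651 0.026  0.0435] [389. 293.]
side switch_block 0.69 [0.4899 0.1872 0.037 ] [310. 324.]
side rocker_on_end 0.54 [0.5009 0.1778 0.0439] [307. 317.]
side square_key_top 0.66 [0.4744 0.2491 0.0445] [303. 343.]
side bar_key_top 0.59 [ 0.4968 -0.1076  0.0605] [358. 242.]
side round_key_top 0.46 [ 0.5422 -0.1551  0.0598] [349. 228.]
side vial_1 0.54 [0.412  0.1457 0.0375] [350. 322.]
side vial_1 0.36 [0.4942 0.1851 0.0376] [308. 322.]
side dropper_0 0.7 [0.3657 0.0253 0.0452] [389. 292.]
side dropper_0 0.64 [0.4728 0.2502 0.0449] [303. 344.]
```

```bash
python3 - <<'E'
import cv2
a=cv2.imread("pics/scene.png");cv2.imwrite("pics/s2.png",cv2.resize(a[190:340,150:450],(800,400),interpolation=2))
a=cv2.imread("pics/side.png");cv2.imwrite("pics/d2.png",cv2.resize(a[190:370,260:500],(800,600),interpolation=2))
E
```

```text
(no output)
```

View pics/s2.png

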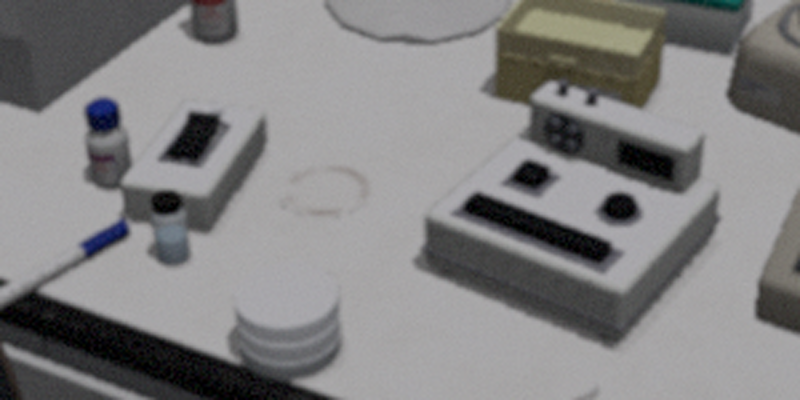

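View pics/d2.png

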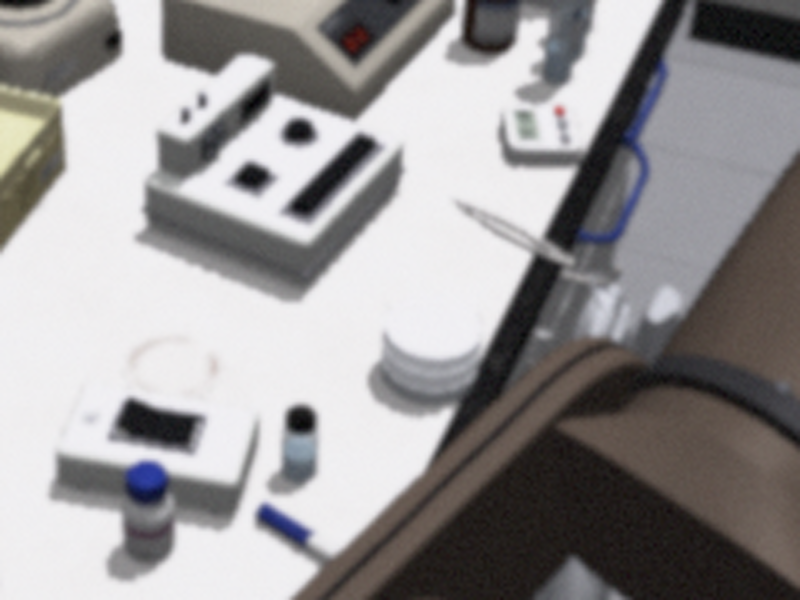

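The scene crop shows the block, with the rocker at (195,137), and the pump, with the bar at (540,228), square key at (530,174) and round key at (621,207). The side crop shows the lamp at about (90,417), the rocker at (158,425), the square key at (250,178), the bar at (335,175) and the round key at (298,131).

```bash
cat >> h.py <<'E'
def ray(p,u,v,z):
    K=np.array([[p["fx"],0,p["cx"]],[0,p["fy"],p["cy"]],[0,0,1.]]);E=np.array(p["extrinsics"]);R=E[:3,:3];c=-R.T@E[:3,3]
    q=cv2.undistortPoints(np.array([[[u,v]]],float),K,np.array(p["D"]))[0,0]
    d=R.T@np.r_[q,1]; return (c+d*(z-c[2])/d[2]).round(4)
E
python3 - <<'E'
from h import *
p=ctrl.read_camera("scene");q=ctrl.read_camera("side");
A=dict(sq=(530,174,.063),rd=(621,207,.063),bar=(540,228,.063),barL=(470,203,.063),barR=(610,254,.063),rock=(195,137,.044),rockfar=(212,116,.044),rocknear=(178,158,.044),blkFL=(128,180,.038),blkFR=(210,212,.038),blkBR=(265,120,.038))
B=dict(sq=(250,178,.063),rd=(298,131,.063),bar=(335,175,.063),barR=(372,138,.063),barL=(297,214,.063),rock=(158,425,.044),lamp=(90,417,.042),rockfar=(118,421,.044),rocknear=(200,429,.044),blkBL=(62,455,.038),blkFL=(238,485,.038),blkFR=(258,418,.038))
for k,(u,v,z) in A.items(): print("scene",k,ray(p,150+u/2.6667,190+v/2.6667,z))
for k,(u,v,z) in B.items(): print("side",k,ray(q,260+u/3.3333,190+v/3.3333,z))
E
```

```text
scene sq [ 0.5417 -0.0887  0.063 ]
scene rd [ 0.5323 -0.1611  0.063 ]
scene bar [ 0.4859 -0.1211  0.063 ]
scene barL [ 0.4913 -0.0662  0.063 ]
scene barR [ 0.4797 -0.1739  0.063 ]
scene rock [0.5013 0.1723 0.044 ]
scene rockfar [0.5322 0.1778 0.044 ]
scene rocknear [0.4717 0.1671 0.044 ]
scene blkFL [0.4383 0.1894 0.038 ]
scene blkFR [0.4315 0.1113 0.038 ]
scene blkBR [0.5532 0.1427 0.038 ]
side sq [ 0.5457 -0.0723  0.063 ]
side rd [ 0.5368 -0.1454  0.063 ]
side bar [ 0.4883 -0.1033  0.063 ]
side barR [ 0.4801 -0.1612  0.063 ]
side barL [ 0.4958 -0.0461  0.063 ]
side rock [0.4997 0.1778 0.044 ]
side lamp [0.5447 0.1886 0.042 ]
side rockfar [0.5252 0.1857 0.044 ]
side rocknear [0.4731 0.1694 0.044 ]
side blkBL [0.5467 0.2235 0.038 ]
side blkFL [0.4324 0.1988 0.038 ]
side blkFR [0.4453 0.1384 0.038 ]
```

Units first: shifts go in shares of 0.8 m and turns go in shares of 360 degrees. So -340 mm / 800 = -0.425, -300 mm / 800 = -0.375.

>>> {"api": "send_rows", "payload": {"rows": "0 0 0 -0.0688 -0.075 -0.025 -1;0 0 0 -0.1188 -0.1313 -0.05 -1;0 0 0 -0.175 -0.1938 -0.075 -1;0 0 0 -0.225 -0.2563 -0.1 -1;0 0 0 -0.275 -0.3125 -0.1 -1;0 0 0 -0.325 -0.3688 -0.1 -1;0 0 0 -0.375 -0.425 -0.1 -1;0 0 0 -0.375 -0.425 -0.1 -1", "grip_force": 20}}

```text
time: 2.0
eef_pos: [0.3757, 0.2461, 0.3338]
tcp_rot: [0.129, 0.992, 0.0, 0.001]
contact_force: [-0.3, -0.0, 0.9]
opening: -0.0
finger_force: 0.0
```

Converted, -160 mm / 800 = -0.2, -150 mm / 800 = -0.1875.

>>> {"api": "send_rows", "payload": {"rows": "0 0 0 -0.05 -0.05 0 -1;0 0 0 -0.1 -0.1 0 -1;0 0 0 -0.15 -0.15 0 -1;0 0 0 -0.1875 -0.2 0 -1;0 0 0 -0.1875 -0.2 0 -1;0 0 0 -0.1875 -0.2 0 -1"}}

```text
time: 2.75
eef_pos: [0.4793, 0.0561, 0.3333]
tcp_rot: [0.127, 0.992, 0.0, -0.0]
contact_force: [-0.8, 0.7, -0.4]
opening: -0.002
finger_force: 0.0
```

```bash
python3 - <<'E'
from h import *
s=ctrl.get_state(); print(s["time"],s["eef_pos"],s["tcp_rot"],s["opening"],s["contact_force"])
N=["pump","switch_block","rocker_on_end","square_key_top","bar_key_top","round_key_top"]
p=look("wrist",N,"w1.png"); E=np.linalg.inv(np.array(p["extrinsics"]));print(E.round(3))
np.save("w1E.npy",p["extrinsics"])
E
```

```text
2.75 [0.4793445  0.05613202 0.33333299] [ 1.27292106e-01  9.91865236e-01  2.37109585e-04 -1.27088872e-04] -0.001954352589423994 [-0.75490078  0.70863611 -0.38101995]
wrist pump 0.88 [ 0.5373 -0.1179  0.0533] [185. 291.]
wrist pump 0.44 [ 0.5523 -0.0867  0.0633] [214. 301.]
wrist switch_block 0.8 [0.5051 0.1696 0.0371] [436. 195.]
wrist rocker_on_end 0.9 [0.5085 0.1733 0.0412] [441. 198.]
wrist rocker_on_end 0.69 [0.4139 0.1313 0.0566] [385. 116.]
wrist square_key_top 0.89 [ 0.5528 -0.0871  0.0611] [215. 300.]
wrist bar_key_top 0.55 [ 0.4958 -0.1131  0.0643] [172. 258.]
wrist round_key_top 0.88 [ 0.544  -0.1574  0.0628] [150. 309.]
[[ 0.252  0.932  0.259  0.415]
 [ 0.968 -0.243 -0.068  0.073]
 [-0.     0.268 -0.963  0.453]
 [ 0.     0.     0.     1.   ]]
```

View pics/w1.png

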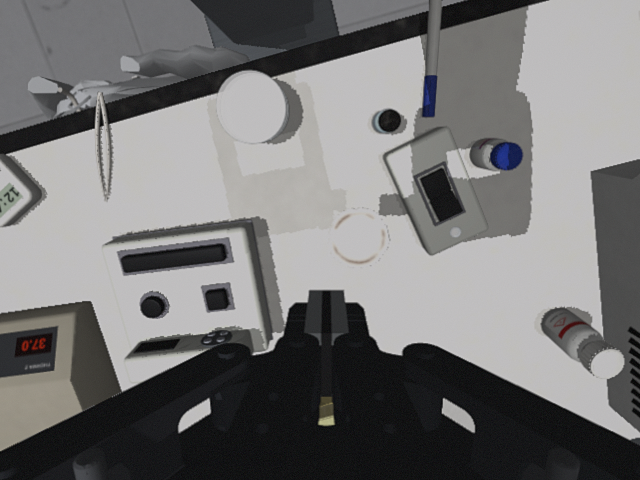

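The wrist view shows the bar centre at (174,258), square key (217,299), round key (152,306), rocker centre (441,193) and lamp (455,232), with the shut tips at (326,300).

```bash
python3 - <<'E'
from h import *
p=ctrl.read_camera("wrist")
A=dict(sq=(217,299,.063),rd=(152,306,.063),bar=(174,258,.063),barL=(228,252,.063),barR=(121,265,.063),rock=(441,193,.045),lamp=(455,232,.041),tipL=(307,300,.31),tipR=(346,300,.31),tipnear=(326,290,.31),tipfar=(326,333,.31))
for k,(u,v,z) in A.items(): print(k,ray(p,u,v,z))
E
```

```text
sq [ 0.5517 -0.0829  0.063 ]
rd [ 0.542  -0.1539  0.063 ]
bar [ 0.4966 -0.1116  0.063 ]
barL [ 0.5045 -0.0549  0.063 ]
barR [ 0.49   -0.1685  0.063 ]
rock [0.5029 0.174  0.045 ]
lamp [0.5493 0.1823 0.041 ]
tipL [0.4743 0.0502 0.31  ]
tipR [0.4782 0.0651 0.31  ]
tipnear [0.4721 0.0585 0.31  ]
tipfar [0.4902 0.0539 0.31  ]
```

Converted, 235 mm / 800 = 0.2938, 205 mm / 800 = 0.2563, -24.6 degrees / 360 = -0.0683.

>>> {"api": "send_rows", "payload": {"rows": "0 0 -0.0222 -0.005 0.0563 0.05 -1;0 0 -0.0444 -0.01 0.1125 0.1 -1;0 0 -0.0683 -0.0138 0.16 0.1375 -1;0 0 -0.0683 -0.0138 0.16 0.2 -1;0 0 -0.0683 -0.0138 0.16 0.2563 -1;0 0 -0.0683 -0.0138 0.16 0.2938 -1;0 0 -0.0683 -0.0138 0.16 0.2938 -1;0 0 -0.0683 -0.0138 0.16 0.2938 -1"}}

```text
time: 4.15
eef_pos: [0.5235, 0.1773, 0.0998]
tcp_rot: [-0.087, 0.996, 0.0, 0.001]
contact_force: [0.4, -0.4, 0.2]
opening: 0.0
finger_force: 0.0
```

```bash
python3 - <<'E'
from h import *
s=ctrl.get_state(); print(s["time"],s["eef_pos"],s["tcp_rot"],s["contact_force"])
p=look("wrist",["rocker_on_end"],"w2.png")
for n,z in((.505,.045),(.5226,.05)): pass
E=np.array(p["extrinsics"]);K=np.array([[p["fx"],0,p["cx"]],[0,p["fy"],p["cy"]],[0,0,1.]])
print(cv2.projectPoints(np.array([[.5029,.174,.045],[.5226,.1775,.051],[.5493,.1823,.041]]),cv2.Rodrigues(E[:3,:3])[0],E[:3,3],K,np.array(p["D"]))[0].reshape(-1,2).round(0))
E
```

```text
4.15 [0.5234884  0.17729493 0.09981329] [-8.72618580e-02  9.96184710e-01  7.09132017e-05  1.17785346e-03] [ 0.42343002 -0.37634791  0.22042806]
wrist rocker_on_end 0.83 [0.5078 0.1736 0.0439] [326. 246.]
[[328. 237.]
 [328. 282.]
 [328. 326.]]
```

View pics/w2.png

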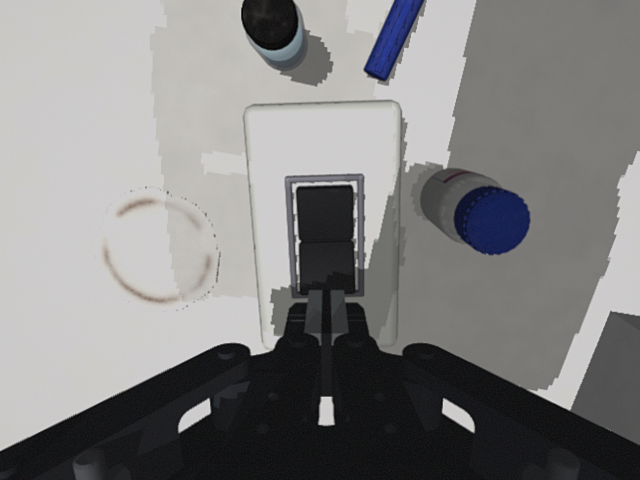

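The tool is over the lamp-side half: the rocker ridge is at (327,241) and the prediction was (328,237).

Converted, 28 mm / 800 = 0.035, 26 mm / 800 = 0.0325.

>>> {"api": "send_rows", "payload": {"rows": "0 0 0 0 0 0.0125 -1;0 0 0 0 0 0.025 -1;0 0 0 0 0 0.03 -1;0 0 0 0 0 0.0325 -1;0 0 0 0 0 0.035 -1;0 0 0 0 0 0.035 -1"}}

```text
time: 5.0
eef_pos: [0.5228, 0.1771, 0.0705]
tcp_rot: [-0.087, 0.996, 0.0, 0.0]
contact_force: [1.6, 0.5, 1.0]
opening: -0.002
finger_force: 0.4
```

Converted, 3 mm / 800 = 0.0038, 2 mm / 800 = 0.0025.

>>> {"api": "send_rows", "payload": {"rows": "0 0 0 0 0 0.0013 -1;0 0 0 0 0 0.0025 -1;0 0 0 0 0 0.0038 -1;0 0 0 0 0 0.0038 -1"}}

```text
time: 5.5
eef_pos: [0.5227, 0.177, 0.0674]
tcp_rot: [-0.087, 0.996, 0.0, 0.0]
contact_force: [0.3, 0.3, 1.9]
opening: -0.003
finger_force: 1.0
```

Converted, 1 mm / 800 = 0.0013, 0.5 mm / 800 = 0.0006.

>>> {"api": "send_rows", "payload": {"rows": "0 0 0 0 0 0.0006 -1;0 0 0 0 0 0.0013 -1;0 0 0 0 0 0.0013 -1"}}

```text
time: 5.88
eef_pos: [0.5223, 0.177, 0.0662]
tcp_rot: [-0.087, 0.996, -0.0, -0.0]
contact_force: [1.5, 0.1, 2.0]
opening: 0.0
finger_force: 1.0
```

Converted, 1 mm / 800 = 0.0013, 0.5 mm / 800 = 0.0006.

>>> {"api": "send_rows", "payload": {"rows": "0 0 0 0 0 0.0006 -1;0 0 0 0 0 0.0013 -1;0 0 0 0 0 0.0013 -1"}}

```text
time: 6.25
eef_pos: [0.5224, 0.177, 0.0658]
tcp_rot: [-0.087, 0.996, -0.0, -0.0]
contact_force: [-0.6, -0.4, 5.1]
opening: -0.001
finger_force: 2.7
```

Converted, 1.5 mm / 800 = 0.0019, 1 mm / 800 = 0.0013.

>>> {"api": "send_rows", "payload": {"rows": "0 0 0 0 0 0.0006 -1;0 0 0 0 0 0.0013 -1;0 0 0 0 0 0.0019 -1;0 0 0 0 0 0.0019 -1"}}

```text
time: 6.75
eef_pos: [0.5225, 0.177, 0.0656]
tcp_rot: [-0.087, 0.996, -0.0, -0.001]
contact_force: [-2.7, -0.9, 11.9]
opening: -0.002
finger_force: 6.2
```

Converted, -262 mm / 800 = -0.3275, -205 mm / 800 = -0.2563, 17.8 degrees / 360 = 0.0494.

>>> {"api": "send_rows", "payload": {"rows": "0 0 0 0 0 -0.025 -1;0 0 0 0 0 -0.075 -1;0 0 0 0.0025 -0.0313 -0.1188 -1;0 0 0.0167 0.0075 -0.1063 -0.1188 -1;0 0 0.0333 0.0125 -0.1813 -0.1188 -1;0 0 0.0494 0.0175 -0.2563 -0.1188 -1;0 0 0.0494 0.0213 -0.3275 -0.1188 -1;0 0 0.0494 0.0213 -0.3275 -0.1188 -1"}}

```text
time: 7.75
eef_pos: [0.5505, -0.0872, 0.1579]
tcp_rot: [0.071, 0.997, 0.0, -0.001]
contact_force: [-0.6, 0.9, -0.3]
opening: 0.001
finger_force: 0.0
```

```bash
python3 - <<'E'
from h import *
s=ctrl.get_state(); print(s["time"],s["eef_pos"],s["tcp_rot"],s["contact_force"])
p=look("wrist",["square_key_top","bar_key_top","round_key_top"],"w3.png")
q=look("scene",["switch_block"],"sc3.png")
r=look("side",["rocker_on_end"],"sd3.png")
a=p["color"][:,:,::-1];c=cv2.resize(q["color"][210:290,180:260,::-1],(240,240));d=cv2.resize(r["color"][290:350,270:350,::-1],(320,240))
b=np.zeros((480,160*2,3),np.uint8);b[:240,:240]=c;b[240:]=d
cv2.imwrite("pics/m3.png",cv2.resize(np.hstack([a,b]),(800,400)))
E=np.array(p["extrinsics"]);K=np.array([[p["fx"],0,p["cx"]],[0,p["fy"],p["cy"]],[0,0,1.]])
print(cv2.projectPoints(np.array([[.551,-.084,.063],[.4966,-.1116,.063]]),cv2.Rodrigues(E[:3,:3])[0],E[:3,3],K,np.array(p["D"]))[0].reshape(-1,2).round(0))
E
```

```text
7.75 [ 0.55051028 -0.08720662  0.15789715] [ 7.07042177e-02  9.97496579e-01  7.87735758e-05 -1.21709710e-03] [-0.64266882  0.90254058 -0.34613314]
wrist square_key_top 0.69 [ 0.551  -0.0881  0.0649] [325. 257.]
wrist bar_key_top 0.66 [ 0.4955 -0.1164  0.0653] [258. 165.]
scene switch_block 0.74 [0.4061 0.1314 0.0322] [213. 276.]
scene switch_block 0.63 [0.483  0.1573 0.0393] [224. 250.]
side rocker_on_end 0.67 [0.4917 0.1846 0.0341] [309. 324.]
side rocker_on_end 0.53 [0.5017 0.1786 0.0445] [306. 317.]
[[332. 255.]
 [267. 166.]]
```

View pics/m3.png

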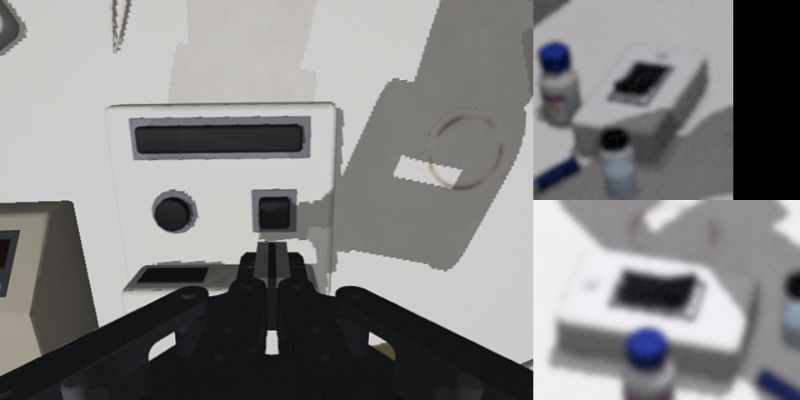

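In the wrist view the square key is at (329,254) and the bar at (263,166), 1–2 mm from where I predicted them. The rocker's lamp end looks pressed down.

Converted, 73 mm / 800 = 0.0913, 71 mm / 800 = 0.0888.

>>> {"api": "send_rows", "payload": {"rows": "0 0 0 0 0.0025 0.0313 -1;0 0 0 0 0.0025 0.0625 -1;0 0 0 0 0.0025 0.0775 -1;0 0 0 0 0.0025 0.085 -1;0 0 0 0 0.0025 0.0888 -1;0 0 0 0 0.0025 0.0913 -1;0 0 0 0 0.0025 0.0913 -1"}}

```text
time: 9.02
eef_pos: [0.5518, -0.0821, 0.0863]
tcp_rot: [0.068, 0.998, -0.0, 0.0]
contact_force: [0.6, 0.4, 0.4]
opening: 0.001
finger_force: 0.0
```

Converted, 4 mm / 800 = 0.005, 3 mm / 800 = 0.0038.

>>> {"api": "send_rows", "payload": {"rows": "0 0 0 0 0 0.0013 -1;0 0 0 0 0 0.0025 -1;0 0 0 0 0 0.0038 -1;0 0 0 0 0 0.005 -1;0 0 0 0 0 0.005 -1"}}

```text
time: 9.65
eef_pos: [0.5518, -0.0821, 0.082]
tcp_rot: [0.068, 0.998, -0.0, 0.0]
contact_force: [0.7, -1.0, 2.7]
opening: -0.001
finger_force: 1.4
```

Converted, 3 mm / 800 = 0.0038, 2 mm / 800 = 0.0025.

>>> {"api": "send_rows", "payload": {"rows": "0 0 0 0 0 0.0013 -1;0 0 0 0 0 0.0025 -1;0 0 0 0 0 0.0038 -1;0 0 0 0 0 0.0038 -1"}}

```text
time: 10.15
eef_pos: [0.5518, -0.0821, 0.079]
tcp_rot: [0.068, 0.998, -0.0, 0.0]
contact_force: [0.2, -1.4, 4.1]
opening: 0.001
finger_force: 1.8
```

Converted, 1 mm / 800 = 0.0013, 0.5 mm / 800 = 0.0006.

>>> {"api": "send_rows", "payload": {"rows": "0 0 0 0 0 0.0006 -1;0 0 0 0 0 0.0013 -1;0 0 0 0 0 0.0013 -1"}}

```text
time: 10.52
eef_pos: [0.5518, -0.0821, 0.079]
tcp_rot: [0.068, 0.998, -0.0, 0.0]
contact_force: [-1.4, 0.1, 9.1]
opening: 0.003
finger_force: 4.3
```

Converted, 50 mm / 800 = 0.0625, -45 mm / 800 = -0.0563.

>>> {"api": "send_rows", "payload": {"rows": "0 0 0 0 0 -0.025 -1;0 0 0 0 0 -0.0563 -1;0 0 0 0.0313 -0.0225 -0.0563 -1;0 0 0 0.0625 -0.0475 -0.0563 -1;0 0 0 0.0625 -0.0475 -0.0563 -1;0 0 0 0.0625 -0.0475 -0.0563 -1"}}

```text
time: 11.28
eef_pos: [0.4967, -0.1126, 0.1223]
tcp_rot: [0.068, 0.998, 0.0, -0.0]
contact_force: [0.3, 0.6, -0.8]
opening: -0.001
finger_force: 0.0
```

```bash
python3 - <<'E'
from h import *
s=ctrl.get_state(); print(s["time"],s["eef_pos"],s["contact_force"])
p=look("wrist",["square_key_top","bar_key_top"],"w4.png")
q=look("side",["square_key_top"],"sd4.png")
a=p["color"][:,:,::-1];d=cv2.resize(q["color"][210:290,300:380,::-1],(480,480),interpolation=2)
cv2.imwrite("pics/m4.png",cv2.resize(np.hstack([a,d]),(800,343)))
E
```

```text
11.275 [ 0.49669843 -0.11259849  0.12234451] [ 0.27928409  0.63812668 -0.83639057]
wrist square_key_top 0.85 [ 0.5443 -0.0863  0.0547] [387. 347.]
wrist bar_key_top 0.65 [ 0.4962 -0.1141  0.0656] [323. 277.]
side square_key_top 0.43 [ 0.5511 -0.0793  0.0548] [334. 244.]
```

View pics/m4.png

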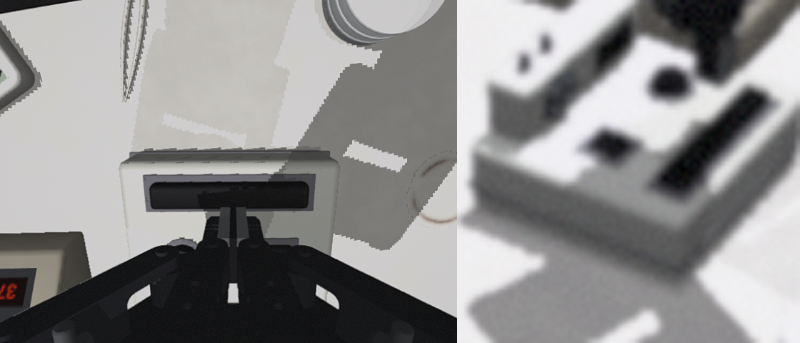

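The square key now sits low (about 0.055 m), and the bar is centred under the tips at about (321,273).

Converted, 43 mm / 800 = 0.0538, 41 mm / 800 = 0.0513.

>>> {"api": "send_rows", "payload": {"rows": "0 0 0 0 0 0.0188 -1;0 0 0 0 0 0.035 -1;0 0 0 0 0 0.0425 -1;0 0 0 0 0 0.0463 -1;0 0 0 0 0 0.0488 -1;0 0 0 0 0 0.0513 -1;0 0 0 0 0 0.0538 -1;0 0 0 0 0 0.0538 -1"}}

```text
time: 12.52
eef_pos: [0.4969, -0.1129, 0.0801]
tcp_rot: [0.068, 0.998, -0.0, 0.0]
contact_force: [-1.2, 1.3, 3.6]
opening: 0.0
finger_force: 1.9
```

Converted, 1.5 mm / 800 = 0.0019, 1 mm / 800 = 0.0013.

>>> {"api": "send_rows", "payload": {"rows": "0 0 0 0 0 0.0006 -1;0 0 0 0 0 0.0013 -1;0 0 0 0 0 0.0019 -1;0 0 0 0 0 0.0019 -1"}}

```text
time: 13.02
eef_pos: [0.497, -0.1129, 0.079]
tcp_rot: [0.068, 0.998, -0.0, -0.0]
contact_force: [-3.2, 1.6, 6.9]
opening: 0.002
finger_force: 3.7
```

Converted, 1 mm / 800 = 0.0013, 0.5 mm / 800 = 0.0006.

>>> {"api": "send_rows", "payload": {"rows": "0 0 0 0 0 0.0006 -1;0 0 0 0 0 0.0013 -1;0 0 0 0 0 0.0013 -1;0 0 0 0 0 0.0013 -1"}}

```text
time: 13.52
eef_pos: [0.497, -0.1129, 0.0789]
tcp_rot: [0.068, 0.998, 0.0, -0.0]
contact_force: [-4.9, 2.1, 12.7]
opening: 0.001
finger_force: 6.3
```

```bash
python3 - <<'E'
from h import *
p=look("side",["square_key_top"],"sd5.png"); q=ctrl.read_camera("scene")
a=cv2.resize(p["color"][200:350,260:400,::-1],(420,450),interpolation=2)
b=cv2.resize(q["color"][200:320,180:280,::-1],(375,450),interpolation=2)
cv2.imwrite("pics/m5.png",np.hstack([a,b]));s=ctrl.get_state();print(s["eef_pos"],s["contact_force"])
E
```

```text
side square_key_top 0.6 [ 0.5547 -0.0803  0.0561] [333. 243.]
[ 0.49701519 -0.11293352  0.07890242] [-5.06154381  1.26455248 12.97954434]
```

View pics/m5.png

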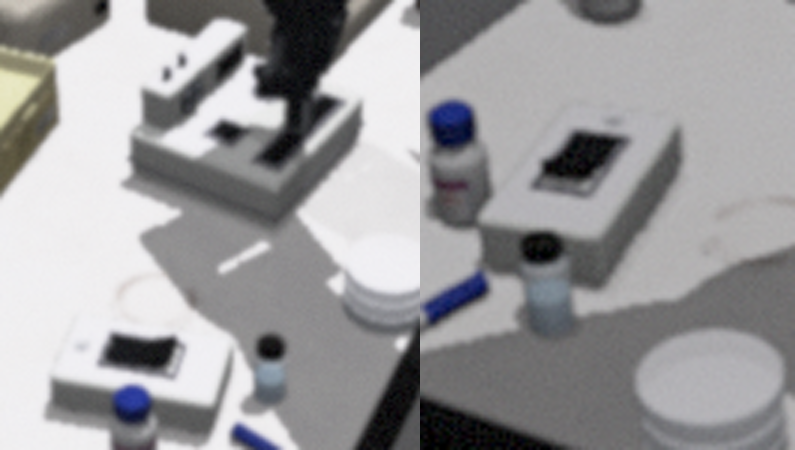

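The rocker's lamp end (near (105,350) on the left) is down and its near end is raised. The square key at (228,130) stays in, the bar is bottomed under the tips with a 13 N push, and nothing else has moved. I'm handing in.

```bash
python3 -c "
from plant import ctrl
print(ctrl.sign_off())"
```

```text
the job is handed in; nothing more can be done
None
```

I switched the rocker on, latched the square key in, and handed the job in with the bar key held fully down at about 13 N; the last pictures showed nothing else moved, and sign-off returned no verdict.

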